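# Take the power module out of the snap-cover enclosure

### The job

The power module in the demonstration enclosure is going back to stock. Press the orange release tab inward so that the clear cover springs ajar, swing the cover up and right back past upright so that it stays open, then slide the module along its keyhole slots to their wide ends, lift it free of the two screws and set it down (do not drop it) flat in the white basket. Leave the other things on the bench where they are.

Things in the scene. Friction and masses are not known exactly. Their poses are not given: they have to be found in the camera images.
- enclosure: Fixed white electrical enclosure on a plywood board, on its back, open side up. Origin: centre of the board's underside, on the bench; x from its front (tab; faces the robot's left) to its back (hinge), y along the front, away from the robot; z up. Board 214 (x) x 262 (y) x 12 mm; box 170 x 230 mm outside, walls 4 mm, rim 76, inner floor 16 mm above the bench. Brass bar inside (x 69 to 79, top 30 mm).
- tab (a joint): The orange release tab in the middle of the enclosure's front wall: how far it is pressed in, m. 0 at rest, 0.006 fully in; it slides along the enclosure's +x and springs back (2 N to start, 6.5 N fully in). Its hook frees the cover from about 0.0035 on.
- tab_face (a point): Centre of the tab's outer face, 44 mm wide (y), 24 mm high, ribbed, orange. At rest: x -101 mm of the enclosure, 48 mm above the bench, 16 mm out from the front wall and 10 mm farther out than the cover's front edge. Moves with the tab; axes as the enclosure's. Its hook inside the front wall reaches to x -62 mm, y +-10 mm, 69 mm above the bench.
- cover (a joint): Angle of the cover about its lugs on the far rim, rad. 0 snapped shut (hooked), 1.57 upright, 1.95 its open stop, leaning back. Freed by the tab, two sprung pins raise it to 0.15 to 0.18 (front edge 25 to 31 mm higher) and it stays there when the tab is let go. The lugs are stiff: it stays wherever it is left; swinging it takes about 2 N at its front edge.
- cover_edge (a point): Middle of the lower front edge of the cover, a flat lid 174 (x) x 234 (y) x 6 mm, 150 g, clear pane with grey border. Shut, the edge lies at x -91 mm of the enclosure (6 mm out from the front wall), 77 mm above the bench. Moves and turns with the cover: x from the edge to the hinge, z out of the outer face. A catch of 18 x 8 x 17 mm hangs under it, 12 mm behind the edge.
- cover_hinge (a point): Middle of the cover's turning axis, on the far rim: x 83 mm, y 0 of the enclosure, 77 mm above the bench; the axis runs along the enclosure's y.
- lift_pin (a point): Top centre of one of the two sprung lift pins, 10 mm thick, at x -66 mm and y +98 mm of the enclosure (the other at y -98 mm); they stand up to 99 mm above the bench once the cover is off them and can be pushed down (3 to 5 N).
- screw_far (a point): Top centre of the head of the mounting screw farther from the robot, x 0, y +63 mm of the enclosure, 25 mm above the bench. Fixed pan-head screw standing on the inner floor: shank 5 mm, head 11 mm across and 3.5 mm thick, its underside 21.5 mm above the bench. It holds the far (+y) ear of the module.
- screw_near (a point): The same for the screw nearer the robot, at y -63 mm, which holds the module's near (-y) ear.
- module: Power module: aluminium case 48 (x) x 90 (y) x 36 mm on a 3 mm base plate 48 mm wide that runs from y -84 to +80 mm (an ear at each end); 39 mm high in all, 240 to 430 g. Hold it across x by the case. Origin: under the case's centre. Mounted: flat on the inner floor, axes as the enclosure's, centre at x 0, y -8 to -5 mm, screws in the narrow ends of its slots, heads 2.5 mm above the plate.
- hole_far (a point): Centre of the wide end of the keyhole slot in the module's far ear: module x 0, y +56 mm, on the plate's top. A 17 x 17 mm opening; from it a 7 mm slot runs 15 mm towards +y to its narrow end. When both wide ends stand under the screw heads (within 3 mm each way) the module lifts straight up. To get there slide it about 13 mm along the enclosure's +y (away from the robot); no stop there, it can go 6 mm too far.
- hole_near (a point): The same for the near ear: module x 0, y -70 mm; its narrow slot too runs towards +y.
- basket_white: Fixed white basket, open on top, 150 (x) x 225 (y) x 60 mm high outside, walls and floor 4 mm. Origin: centre of its underside. It stands to the left of the enclosure, either nearer or farther than the blue one.
- basket_blue: Fixed blue basket of the same size beside it. Origin: centre of its underside. Not used.
- relay: Bystander in the blue basket: grey relay block 36 x 62 x 58 mm, origin under its centre.
- screwdriver: Bystander: red-handled screwdriver, 190 mm long, lying; origin at mid length.
- tape: Bystander: yellow tape ring, 90 mm across, 24 mm high; origin under its centre.
- solder_reel: Bystander: reel 60 mm across, 50 mm high; origin under its centre.
- meter: Bystander: yellow handheld meter lying flat, 150 x 74 x 40 mm; origin under its centre.
- spray_bottle: Bystander: blue spray bottle with yellow head, 70 mm across, 196 mm high; origin under its centre.
- carton: Bystander: small cardboard carton 60 x 95 x 45 mm; origin under its centre.

How it is judged:
On the way, in this order (a step that is already met when the one before it is completed fails the run):
1. the release tab is pressed in (at least 3.5 mm), the cover not yet swung up (value of joint tab above 0.0035 m and value of joint cover below 0.3 rad), for 0.02 s.
2. the cover is swung back past upright (more than 1.6 rad) with the module still on its screws (value of joint cover above 1.6 rad and z of module in the frame of enclosure below 0.02 m), for 0.1 s.
3. the module is slid along to the wide ends of its slots (centre 3.5 mm or more past the enclosure's middle, towards its +y), still down on the floor of the enclosure (y of module in the frame of enclosure between 0.0035 and 0.016 m and z of module in the frame of enclosure below 0.021 m), for 0.05 s.
At the end, for the whole second after the job is handed in: The module lies flat (within 0.12 rad) and at rest on the floor of the white basket, inside its walls, and the cover still stands open past upright (more than 1.6 rad) (x of module in the frame of basket_white between -0.05 and 0.05 m and y of module in the frame of basket_white between -0.05 and 0.05 m and z of module in the frame of basket_white below 0.012 m and angle between module's own z axis and vertical below 0.12 rad and linear speed of module below 0.02 m/s and value of joint cover above 1.6 rad); the robot touches nothing.
It fails at once if the module is let go of in the air (more than 45 mm above the bench, untouched by the fingers) (height (world z) of module above 0.045 m and contact force between the fingers and module below 0.05 N).
It fails at once if a bystander is moved by more than 30 mm (distance of any of relay, screwdriver, tape, solder_reel, meter, spray_bottle, carton from where it was at the start of the episode above 0.03 m).
It also fails if it takes over 67 s, if anything falls off the work surface, if the arm or the gripper's body presses on something with over 40 N, if the wrist force passes 120 N, or if a joint passes its speed limit or range.

### The arm

A 6-joint arm with a two-finger parallel gripper is mounted at the origin on the work surface. World frame = base frame: x ahead of the robot, y to its left, z up, the work surface at z = 0. Lengths are in m, angles in rad, forces in N, time in s.
With the tool pointing down it reaches from about 0.25 to 0.775 m from the base axis. Payload 4 kg.
Tool frame: the origin (TCP) lies between the finger pads; the fingertips stand 14 mm ahead of it and the grasp point (between the pads) lies 5 mm behind it; z points along the fingers, y is the direction in which the jaws open and shut (so a half turn about z gives the same grasp; the last joint's range is limited). The gripper opens to 94 mm and grips with 3 to 60 N. Pads are 16 mm wide; open, the fingers measure 119 mm over their backs; the gripper's body (75 mm by 177 mm) begins 78 mm behind the grasp point.
Start: joints at [1.147, 0.087, 1.371, -0, 1.684, -0.103], TCP at [0.173, 0.522, 0.22] pointing down, gripper open.
Joint ranges: [-3.1, 3.1], [-0.76, 2.03], [0.27, 2.55], [-1.08, 4.22], [0.17, 2.65], [-2.57, 2.57]. Speed limits (rad/s): [2.79, 2.79, 3.14, 3.14, 3.14, 3.14].

### API

Orientations are given as [roll, pitch, yaw] about the fixed x, y, z axes, in that order (R = Rz(yaw) Ry(pitch) Rx(roll)).
In Python, from bench import robot, cams, spotter gives the robot as it stands.
- The arm moves only by the shell command python3 -m inch 'ROWS'. ROWS is JSON, a list of rows, each an object of numbers: "grip": the opening, from 0 (shut) to 1 (fully open); "dx", "dy", "dz": the shift along the tool's x, y, z in units of 25 mm (1.0 is 25 mm); "rx", "ry", "rz": the turn, a rotation vector about the tool's x, y, z in units of 5 degrees (1.0 is 5 degrees). A call has 1 to 12 rows; each row shifts and turns the pose as measured when the row begins, along the tool's axes as they then stand; what a row does not reach is not made up. A row lasts 1/8 s, in which the tool goes at most 62.5 mm and 10.7 degrees, less where a joint would pass 70% of its speed; a pose out of reach is approached as far as the arm can. A call is refused whole if a number of a shift passes 1 or a number of a turn 1, either way. A call with a gripper value outside its range is refused whole. The fingers move at their own pace and stop on an object; the grip force is fixed at half the most. Time passes only in rows, so rows that do not move let the fingers close. It gives the time, the measured TCP pose, the force and the opening at its end, in the units of the state.
- robot.get_obs(): the state, without advancing time (a new reading comes with each control period).
- cams.snapshot(name): name is "side" or "top" or "wrist"; returns a dict with "frame" (420x560x3 uint8, red, green, blue), "intrinsics" (3x3 intrinsics, pixels), "eye" and "orientation" of the camera in the world. Camera axes: x right, y up, looking along -z (the intrinsics and any distortion apply to the point x, -y, -z); pixel columns grow to the right and rows downward; lengths in m; the calibration is good to about 2 mm. The wrist camera is an equidistant fisheye: a pixel r from the principal point sees the ray r / f radians off the axis. A picture is of the moment at which its call begins. There is no depth.
- robot.close_job(): hands the job in, once; it reports no verdict.
Trained networks look in a picture, given as the dict that the camera call returned (one of the last four; its "shot" number tells which), for a name from the list of things; names that differ only in an ending like _2 or _b are one class to them, and where a whole thing is asked for, a point or a joint stands for the part that bears it (a point fixed in the world has none). Each returns a list of dicts, best first, with "score" (0 to 1); they miss things now and then, are a little off and sometimes report something else, mostly with a low value. They report only what shows in the picture. A call takes as long as a camera call.
- spotter.regions_of(picture, query): "pixels" (420x560 bool, what is visible of it) and "extent" ([left, top, right, bottom] in pixels, round what is visible of it).
- spotter.place_of(picture, query): "pixel" ([column, row] in pixels: a listed point, or the origin of a listed thing).
The state is a dict: "time": time; "joint_positions": joint angles; "qvel": joint speeds; "joint_torque": joint torques, N m; "tool_pos": TCP position; "ee_rot": TCP orientation; "wrist_force": force on the tool from outside, world axes, zero at the start; "wrist_torque": the same for the moment, N m; "width": finger opening in m.
Only numpy, scipy, OpenCV 4.12 (cv2) and the standard library are available. Lean on these libraries where they do the work, as an engineer would, in place of code of your own. Each camera call takes 0.05 s, during which the arm holds its last target.

## Working session

There is one attempt and no reset: what is moved stays moved. The work goes in short steps, Python scripts to look and compute and a shell command to move; the robot and the scene stay as the last step left them, time stands still between calls to the robot, and variables do not carry over. Pictures are saved under pics/ and viewed, and the job is handed in when it is done.

```bash
ls; mkdir -p pics; python3 - <<'E'
from bench import robot, cams, spotter
import cv2,pickle
print(robot.get_obs())
for n in ["top","side"]:
    p=cams.snapshot(n)
    cv2.imwrite(f"pics/{n}0.png",p["frame"][:,:,::-1])
    print(n,p["intrinsics"],p["eye"],p["orientation"],p["shot"])
    pickle.dump({k:p[k] for k in p},open(f"{n}0.pkl","wb"))
    for q in ["enclosure","tab_face","cover_edge","cover_hinge","module","basket_white","screw_far","screw_near"]:
        r=spotter.place_of(p,q)
        print(q,[(x["pixel"],round(x["score"],2)) for x in r[:2]])
E
```

```text
pics
{'time': 0.0, 'joint_positions': array([ 1.14688854e+00,  8.79260119e-02,  1.37223907e+00,  7.32232851e-06,
        1.68362788e+00, -1.03069023e-01]), 'qvel': array([ 0.00049891,  0.00025324,  0.00238709,  0.00108199, -0.00181821,
        0.00112845]), 'joint_torque': array([-1.25772225e-03, -3.40175021e+01, -3.02427936e+01,  7.16075068e-02,
        3.28545109e-02, -1.58090374e-04]), 'tool_pos': array([0.1732173 , 0.52145573, 0.21832772]), 'ee_rot': array([-3.13940477e+00, -2.33620979e-04,  2.82075445e+00]), 'wrist_force': array([-0.19769587,  0.03626726,  0.33759684]), 'wrist_torque': array([ 0.01988834, -0.02014449, -0.05777578]), 'width': 0.0939994679571465}
top [[395.72949014   0.         281.24153629]
 [  0.         395.72949014 214.73013226]
 [  0.           0.           1.        ]] [ 0.44309317 -0.01066101  0.95230177] [ 0.16324903 -0.00161253 -1.54766976] 1
enclosure [([300.8, 234.5], 0.85), ([394.7, 179.9], 0.39)]
tab_face [([259.3, 231.0], 0.52), ([424.5, 287.2], 0.2)]
cover_edge [([257.9, 232.4], 0.57), ([300.6, 236.7], 0.53)]
cover_hinge [([338.9, 238.4], 0.9)]
module []
basket_white [([137.4, 288.5], 0.91), ([258.1, 228.9], 0.72)]
screw_far []
screw_near []
side [[500.9761286    0.         282.03064762]
 [  0.         500.9761286  219.56121417]
 [  0.           0.           1.        ]] [ 0.24010622 -0.66141352  0.97019009] [ 0.70675993 -0.00535491 -0.49632224] 2
enclosure [([270.5, 268.2], 0.64)]
tab_face []
cover_edge [([254.2, 217.1], 0.58)]
cover_hinge [([281.5, 278.0], 0.77)]
module [([287.7, 401.4], 0.72)]
basket_white [([161.3, 179.6], 0.71), ([253.8, 218.8], 0.57)]
screw_far []
screw_near []
```

View pics/top0.png

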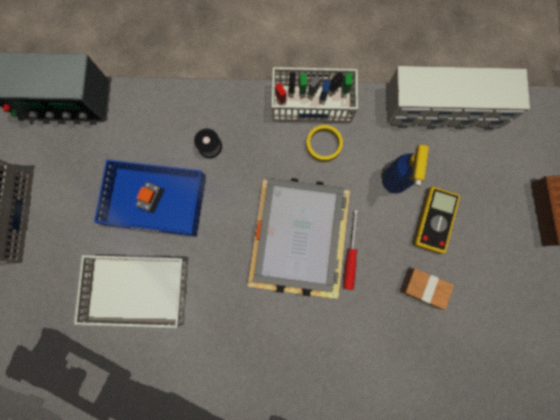

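View pics/side0.png

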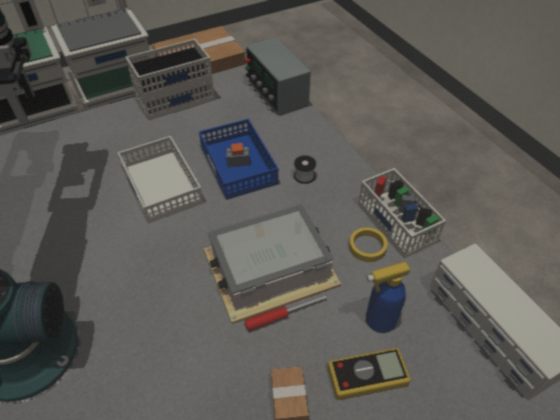

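```bash
cat > h.py <<'E'
import numpy as np, cv2
from scipy.spatial.transform import Rotation as R
def rot(p): 
    o=np.asarray(p["orientation"]); return R.from_euler("xyz",o).as_matrix()
def proj(p,X):
    X=np.atleast_2d(X); c=(X-np.asarray(p["eye"]))@rot(p)
    v=np.c_[c[:,0],-c[:,1],-c[:,2]]; K=np.asarray(p["intrinsics"])
    if p.get("fish"):
        r=np.hypot(v[:,0],v[:,1]); th=np.arctan2(r,v[:,2]); s=th/np.maximum(r,1e-9)
        return np.c_[K[0,0]*v[:,0]*s+K[0,2],K[1,1]*v[:,1]*s+K[1,2]]
    u=v@K.T; return u[:,:2]/u[:,2:]
def ray(p,px):
    K=np.asarray(p["intrinsics"]); a=(px[0]-K[0,2])/K[0,0]; b=(px[1]-K[1,2])/K[1,1]
    if p.get("fish"):
        t=np.hypot(a,b); s=np.sin(t)/max(t,1e-9); d=np.array([a*s,b*s,np.cos(t)])
    else: d=np.array([a,b,1.])
    return rot(p)@np.array([d[0],-d[1],-d[2]])
def onz(p,px,z):
    d=ray(p,px); e=np.asarray(p["eye"]); return e+d*(z-e[2])/d[2]
def crop(p,box,name,s=4):
    l,t,r,b=box; im=p["frame"][t:b,l:r,::-1]
    cv2.imwrite("pics/"+name,cv2.resize(im,None,fx=s,fy=s,interpolation=cv2.INTER_CUBIC))
E
python3 - <<'E'
from h import *; import pickle
for n,bx in [("top",(235,165,365,305)),("side",(195,195,350,325))]:
    p=pickle.load(open(n+"0.pkl","rb")); crop(p,bx,n+"0c.png",4)
p=pickle.load(open("top0.pkl","rb")); crop(p,(65,145,215,340),"top0b.png",3)
E
```

```text
(no output)
```

View pics/top0c.png

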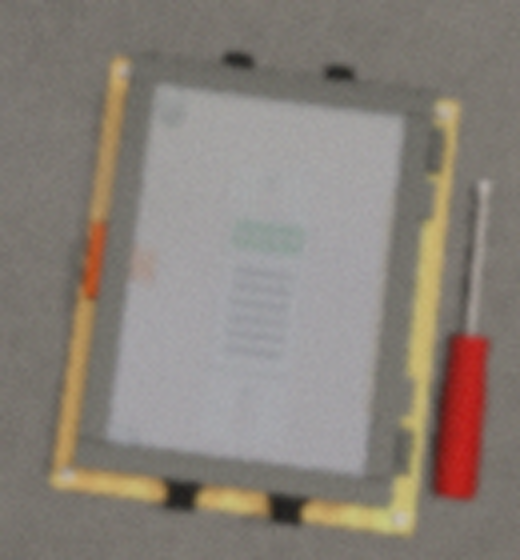

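View pics/side0c.png

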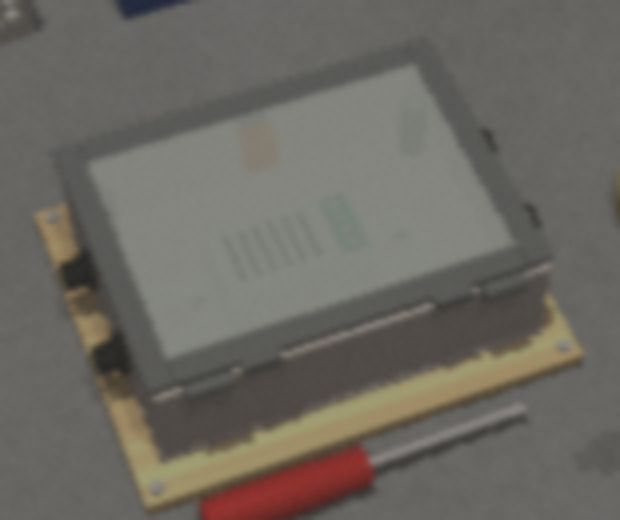

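View pics/top0b.png

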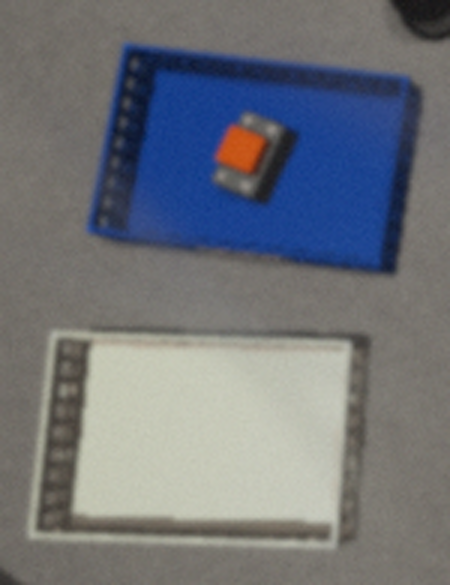

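```bash
cat > fit0.py <<'E'
from h import *; import pickle
from scipy.optimize import least_squares
T=pickle.load(open("top0.pkl","rb"));S=pickle.load(open("side0.pkl","rb"))
bz=.012
b=lambda i,j,:(i*.107,j*.131,bz)
t=[(b(-1,1),(117,57)),(b(1,1),(462,100)),(b(1,-1),(412,533)),(b(-1,-1),(50,487)),((-.101,0,.048),(94,262))]
s=[(b(-1,-1),(38,212)),(b(1,-1),(148,508)),(b(1,1),(582,352)),((-.091,-.117,.083),(55,152)),((-.091,.117,.083),(420,38))]
Xt=np.array([q[0] for q in t]);Pt=np.array([q[1] for q in t])/4+[235,165]
Xs=np.array([q[0] for q in s]);Ps=np.array([q[1] for q in s])/4+[195,195]
def W(v,X):
    c,n=np.cos(v[2]),np.sin(v[2]); return np.c_[v[0]+c*X[:,0]-n*X[:,1],v[1]+n*X[:,0]+c*X[:,1],X[:,2]]
f=lambda v:np.r_[(proj(T,W(v,Xt))-Pt).ravel(),(proj(S,W(v,Xs))-Ps).ravel()]
r=least_squares(f,[.4,-.05,-1.6],loss="soft_l1"); print(r.x); print(f(r.x).reshape(-1,2).round(1))
for nm,PP,XX,Q in (("t",T,Xt,Pt),("s",S,Xs,Ps)):
    g=lambda v:(proj(PP,W(v,XX))-Q).ravel(); print(nm,least_squares(g,r.x).x)
# basket: rim corners outer z=.06, crop /3 +(65,145)
P=np.array([(52,331),(357,341),(335,548),(28,537)])/3+[65,145]
for u in P: print(onz(T,u,.06).round(4))
M=np.array([onz(T,u,.06) for u in P]);print("basket",M.mean(0),"long dir",np.arctan2(*(M[0]-M[1]+M[3]-M[2])[[1,0]]), np.linalg.norm(M[0]-M[1]),np.linalg.norm(M[0]-M[3]))
E
python3 fit0.py
```

```text
[ 0.54408994 -0.05522199 -1.67975312]
[[-0.8 -0.5]
 [ 0.1  0.1]
 [ 0.9  0.8]
 [ 0.4  0. ]
 [-1.  -0.5]
 [-1.   0.1]
 [-0.1  0.1]
 [ 1.1  0.4]
 [-0.9 -0.4]
 [ 2.  -0.3]]
t [ 0.54409536 -0.05543092 -1.68218672]
s [ 0.54386775 -0.05469449 -1.6753002 ]
[0.4872 0.4357 0.06  ]
[0.4851 0.2071 0.06  ]
[0.3351 0.2136 0.06  ]
[0.3377 0.4375 0.06  ]
basket [0.41127751 0.32345833 0.06      ] long dir 1.5602733601439243 0.22861291878990495 0.14955682491837616
```

```bash
cat > need.py <<'E'
from h import *; import sys
from bench import robot
E0=np.array([.5441,-.0553]); YAW=-1.681
def enc(x,y,z):
    c,s=np.cos(YAW),np.sin(YAW); return np.array([E0[0]+c*x-s*y,E0[1]+s*x+c*y,z])
def need(pos,Rt=None):
    o=robot.get_obs(); Rc=R.from_euler("xyz",o["ee_rot"])
    d=Rc.inv().apply(np.asarray(pos)-o["tool_pos"])/.025
    print("t",round(o["time"],2),"pos",o["tool_pos"].round(4),"rpy",o["ee_rot"].round(3),"j",o["joint_positions"].round(2),"F",o["wrist_force"].round(1),"w",round(o["width"],4))
    print(" shift units",d.round(2))
    if Rt is not None: print(" turn units",np.degrees((Rc.inv()*Rt).as_rotvec()).round(2)/5)
def down(yaw): return R.from_euler("xyz",[np.pi,0,yaw])
def tilt(yaw,deg): return down(yaw)*R.from_rotvec([0,np.radians(deg),0])
E
python3 -m inch '[{"grip":0,"dx":-1,"dy":-0.47},{"grip":0,"dx":-1,"dy":-0.47},{"grip":0,"dx":-1,"dy":-0.47},{"grip":0,"dx":-1,"dy":-0.47},{"grip":0,"dx":-1,"dy":-0.47},{"grip":0,"dx":-1,"dy":-0.47},{"grip":0,"dx":-1,"dy":-0.47},{"grip":0,"dx":-1,"dy":-0.47},{"grip":0,"dx":-1,"dy":-0.47},{"grip":0,"dx":-1,"dy":-0.47},{"grip":0,"dx":-1,"dy":-0.47},{"grip":0,"dx":-1,"dy":-0.47}]'
python3 -c "
from need import *
need([.56,.16,.2],down(YAW+np.pi))"
```

```text
t 0.9 pos [0.1735 0.522  0.2195] rpy [3.141 0.    2.821] j [ 1.15  0.09  1.37  0.    1.68 -0.1 ] F [0.1 0.3 0.2] w 0.094
 shift units [-19.24  -8.86   0.78]
 turn units [ 2.0000e-03 -2.0000e-03  1.5586e+01]invalid input at $[0]: expected keys grip, dx, dy, dz, rx, ry, rz
```

```bash
python3 -m inch '[{"grip":0,"dx":-1,"dy":-0.47,"dz":0,"rx":0,"ry":0,"rz":0},{"grip":0,"dx":-1,"dy":-0.47,"dz":0,"rx":0,"ry":0,"rz":0},{"grip":0,"dx":-1,"dy":-0.47,"dz":0,"rx":0,"ry":0,"rz":0},{"grip":0,"dx":-1,"dy":-0.47,"dz":0,"rx":0,"ry":0,"rz":0},{"grip":0,"dx":-1,"dy":-0.47,"dz":0,"rx":0,"ry":0,"rz":0},{"grip":0,"dx":-1,"dy":-0.47,"dz":0,"rx":0,"ry":0,"rz":0},{"grip":0,"dx":-1,"dy":-0.47,"dz":0,"rx":0,"ry":0,"rz":0},{"grip":0,"dx":-1,"dy":-0.47,"dz":0,"rx":0,"ry":0,"rz":0},{"grip":0,"dx":-1,"dy":-0.47,"dz":0,"rx":0,"ry":0,"rz":0},{"grip":0,"dx":-1,"dy":-0.47,"dz":0,"rx":0,"ry":0,"rz":0},{"grip":0,"dx":-1,"dy":-0.47,"dz":0,"rx":0,"ry":0,"rz":0},{"grip":0,"dx":-1,"dy":-0.47,"dz":0,"rx":0,"ry":0,"rz":0}]'
python3 -c "
from need import *
need([.56,.16,.2],down(YAW+np.pi))"
```

```text
time: 2.4
tool_pos: [0.4202, 0.2881, 0.2201]
ee_rot: [3.139, 0.001, 2.825]
wrist_force: [0.1, 0.5, -0.1]
width: 0.0006
t 2.4 pos [0.4202 0.2881 0.2201] rpy [3.139e+00 1.000e-03 2.825e+00] j [ 0.49 -0.01  1.47  0.    1.68 -0.77] F [ 0.1  0.5 -0.1] w 0.0006
 shift units [-6.91 -3.13  0.81]
 turn units [ 3.4000e-02 -1.0000e-02  1.5638e+01]
```

```bash
python3 -m inch '[{"grip":0,"dx":-1,"dy":-0.45,"dz":0,"rx":0,"ry":0,"rz":0},{"grip":0,"dx":-1,"dy":-0.45,"dz":0,"rx":0,"ry":0,"rz":0},{"grip":0,"dx":-1,"dy":-0.45,"dz":0,"rx":0,"ry":0,"rz":0},{"grip":0,"dx":-1,"dy":-0.45,"dz":0,"rx":0,"ry":0,"rz":0},{"grip":0,"dx":-1,"dy":-0.45,"dz":0,"rx":0,"ry":0,"rz":0},{"grip":0,"dx":-1,"dy":-0.45,"dz":0,"rx":0,"ry":0,"rz":0},{"grip":0,"dx":-1,"dy":-0.45,"dz":0,"rx":0,"ry":0,"rz":0}]'
python3 -m inch '[{"grip":0,"dx":0,"dy":0,"dz":0,"rx":0,"ry":0,"rz":1},{"grip":0,"dx":0,"dy":0,"dz":0,"rx":0,"ry":0,"rz":1},{"grip":0,"dx":0,"dy":0,"dz":0,"rx":0,"ry":0,"rz":1},{"grip":0,"dx":0,"dy":0,"dz":0,"rx":0,"ry":0,"rz":1},{"grip":0,"dx":0,"dy":0,"dz":0,"rx":0,"ry":0,"rz":1},{"grip":0,"dx":0,"dy":0,"dz":0,"rx":0,"ry":0,"rz":1},{"grip":0,"dx":0,"dy":0,"dz":0,"rx":0,"ry":0,"rz":1},{"grip":0,"dx":0,"dy":0,"dz":0,"rx":0,"ry":0,"rz":1},{"grip":0,"dx":0,"dy":0,"dz":0,"rx":0,"ry":0,"rz":1},{"grip":0,"dx":0,"dy":0,"dz":0,"rx":0,"ry":0,"rz":1},{"grip":0,"dx":0,"dy":0,"dz":0,"rx":0,"ry":0,"rz":1},{"grip":0,"dx":0,"dy":0,"dz":0,"rx":0,"ry":0,"rz":1}]'
python3 -c "
from need import *
need([.56,.16,.2],down(YAW+np.pi))"
```

```text
time: 3.28
tool_pos: [0.5666, 0.1541, 0.2206]
ee_rot: [3.138, 0.002, 2.825]
wrist_force: [0.2, 1.3, 0.4]
width: 0.0006
time: 4.78
tool_pos: [0.5684, 0.1517, 0.2192]
ee_rot: [3.14, -0.002, 1.739]
wrist_force: [-0.4, -0.9, 0.9]
width: 0.0003
t 4.78 pos [0.5684 0.1517 0.2192] rpy [ 3.140e+00 -2.000e-03  1.739e+00] j [ 0.16  0.17  1.28  0.    1.69 -0.  ] F [-0.4 -0.9  0.9] w 0.0003
 shift units [ 0.38 -0.28  0.77]
 turn units [ 0.016 -0.026  3.186]
```

```bash
python3 -m inch '[{"grip":0,"dx":0,"dy":0,"dz":0,"rx":0,"ry":0,"rz":1},{"grip":0,"dx":0,"dy":0,"dz":0,"rx":0,"ry":0,"rz":1},{"grip":0,"dx":0,"dy":0,"dz":0,"rx":0,"ry":0,"rz":1},{"grip":0,"dx":0,"dy":0,"dz":0,"rx":0,"ry":-1,"rz":0.2},{"grip":0,"dx":0,"dy":0,"dz":0,"rx":0,"ry":-1,"rz":0},{"grip":0,"dx":0,"dy":0,"dz":0,"rx":0,"ry":-1,"rz":0},{"grip":0,"dx":0,"dy":0,"dz":0,"rx":0,"ry":-1,"rz":0},{"grip":0,"dx":0,"dy":0,"dz":0,"rx":0,"ry":-1,"rz":0},{"grip":0,"dx":0,"dy":0,"dz":0,"rx":0,"ry":-1,"rz":0}]'
python3 -c "
from need import *
t=R.from_euler('xyz',robot.get_obs()['ee_rot']).as_matrix();print(t)
need(enc(-.15,0,.1),tilt(YAW+np.pi,-50))"
```

```text
time: 5.9
tool_pos: [0.5693, 0.1501, 0.221]
ee_rot: [3.135, 0.536, 1.442]
wrist_force: [-0.0, -0.4, 0.2]
width: 0.0006
[[ 0.11024635  0.99215458 -0.05894943]
 [ 0.85269578 -0.12488909 -0.50725992]
 [-0.5106424   0.00565762 -0.85977458]]
t 5.9 pos [0.5693 0.1501 0.221 ] rpy [3.135 0.536 1.442] j [ 0.41  0.37  1.12 -0.48  1.9   0.44] F [-0.  -0.4  0.2] w 0.0006
 shift units [ 0.51 -0.09  5.32]
 turn units [-0.062 -3.858 -0.174]
```

```bash
python3 -m inch '[{"grip":0,"dx":0,"dy":0,"dz":0,"rx":0,"ry":-1,"rz":0},{"grip":0,"dx":0,"dy":0,"dz":0,"rx":0,"ry":-1,"rz":0},{"grip":0,"dx":0,"dy":0,"dz":0,"rx":0,"ry":-1,"rz":0},{"grip":0,"dx":0,"dy":0,"dz":0,"rx":0,"ry":-1,"rz":0},{"grip":0,"dx":0,"dy":0,"dz":0,"rx":0,"ry":0,"rz":0}]'
python3 - <<'E'
from need import *
from bench import cams,spotter
need(enc(-.14,0,.051),tilt(YAW+np.pi,-50))
p=cams.snapshot("wrist");p["fish"]=1
print(p["intrinsics"])
cv2.imwrite("pics/w1.png",p["frame"][:,:,::-1])
for q in ["tab_face","cover_edge"]: print(q,[(x["pixel"],round(x["score"],2)) for x in spotter.place_of(p,q)[:2]])
print(proj(p,[enc(-.101,0,.048),enc(-.091,0,.077),enc(-.107,-.131,.012),enc(-.107,.131,.012)]))
E
```

```text
time: 6.52
tool_pos: [0.5695, 0.1522, 0.2187]
ee_rot: [3.137, 0.896, 1.445]
wrist_force: [-0.3, 0.0, 0.7]
width: 0.0007
t 6.53 pos [0.5695 0.1522 0.2187] rpy [3.137 0.896 1.445] j [ 0.52  0.54  1.05 -0.78  2.05  0.46] F [-0.3  0.   0.7] w 0.0007
 shift units [ 3.51 -0.08  6.35]
 turn units [-0.084  0.268 -0.116]
[[325.1922621    0.         275.58241416]
 [  0.         325.1922621  214.32193804]
 [  0.           0.           1.        ]]
tab_face [([271.5, 136.9], 0.61)]
cover_edge [([273.9, 163.1], 0.93)]
[[273.37591976 140.51014076]
 [273.57209037 167.71908629]
 [162.71850312 117.95117265]
 [384.8626663  115.10185822]]
```

View pics/w1.png

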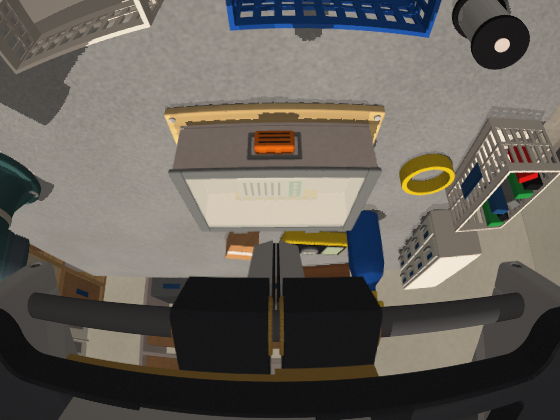

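```bash
python3 -m inch '[{"grip":0,"dx":0.5,"dy":0,"dz":0.9,"rx":0,"ry":0,"rz":0},{"grip":0,"dx":0.5,"dy":0,"dz":0.9,"rx":0,"ry":0,"rz":0},{"grip":0,"dx":0.5,"dy":0,"dz":0.9,"rx":0,"ry":0,"rz":0},{"grip":0,"dx":0.5,"dy":0,"dz":0.9,"rx":0,"ry":0,"rz":0},{"grip":0,"dx":0.5,"dy":0,"dz":0.9,"rx":0,"ry":0,"rz":0},{"grip":0,"dx":0.5,"dy":0,"dz":0.9,"rx":0,"ry":0,"rz":0},{"grip":0,"dx":0.5,"dy":0,"dz":0.9,"rx":0,"ry":0,"rz":0}]'
python3 -c "
from need import *
need(enc(-.117,0,.051),tilt(YAW+np.pi,-50))
need(enc(-.111,0,.051))"
```

```text
time: 7.55
tool_pos: [0.5695, 0.0819, 0.0622]
ee_rot: [3.091, 0.87, 1.401]
wrist_force: [0.2, 0.3, -0.4]
width: 0.0004
t 7.55 pos [0.5695 0.0819 0.0622] rpy [3.091 0.87  1.401] j [ 0.43  0.56  1.33 -0.73  1.74  0.64] F [ 0.2  0.3 -0.4] w 0.0004
 shift units [-0.24 -0.4   0.96]
 turn units [ 0.05  -0.024 -0.442]
t 7.55 pos [0.5695 0.0819 0.0622] rpy [3.091 0.87  1.401] j [ 0.43  0.56  1.33 -0.73  1.74  0.64] F [ 0.2  0.3 -0.4] w 0.0004
 shift units [-0.4  -0.4   1.15]
```

```bash
python3 -m inch '[{"grip":0,"dx":0,"dy":-0.4,"dz":0.4,"rx":0,"ry":0,"rz":-0.4},{"grip":0,"dx":-0.1,"dy":0,"dz":0.3,"rx":0,"ry":0,"rz":0},{"grip":0,"dx":-0.2,"dy":0,"dz":0.25,"rx":0,"ry":0,"rz":0},{"grip":0,"dx":-0.1,"dy":0,"dz":0.15,"rx":0,"ry":0,"rz":0}]'
python3 -c "
from need import *
need(enc(-.110,0,.051),tilt(YAW+np.pi,-50))"
```

```text
time: 8.05
tool_pos: [0.5574, 0.0566, 0.0524]
ee_rot: [3.127, 0.857, 1.447]
wrist_force: [-2.3, 17.7, 4.9]
width: 0.0007
t 8.05 pos [0.5574 0.0566 0.0524] rpy [3.127 0.857 1.447] j [ 0.4   0.53  1.4  -0.73  1.69  0.61] F [-2.3 17.7  4.9] w 0.0007
 shift units [-0.03 -0.04  0.12]
 turn units [ 0.048 -0.176 -0.1  ]
```

```bash
python3 - <<'E'
from need import *
from bench import cams
p=cams.snapshot("wrist");cv2.imwrite("pics/w2.png",p["frame"][:,:,::-1])
p=cams.snapshot("side");crop(p,(150,150,400,330),"s2.png",3)
E
```

```text
(no output)
```

View pics/w2.png

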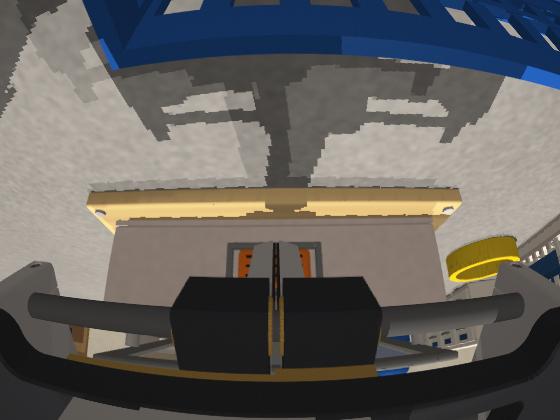

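View pics/s2.png

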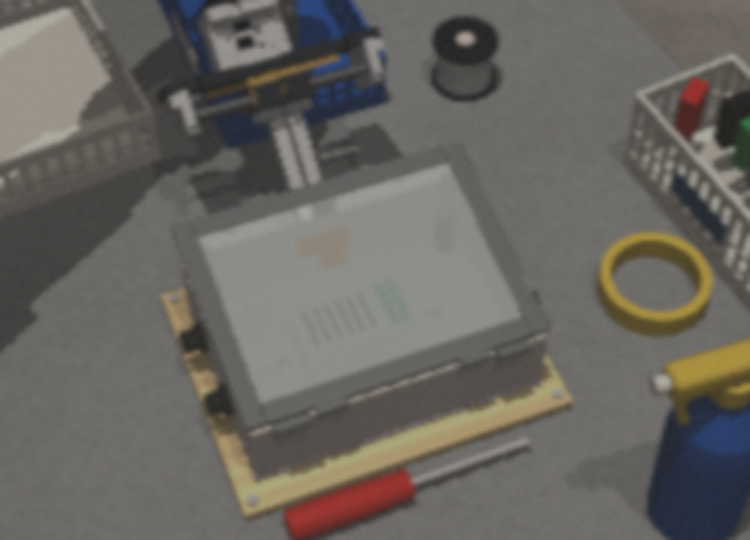

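```bash
python3 -m inch '[{"grip":0,"dx":0,"dy":0,"dz":-0.9,"rx":0,"ry":0,"rz":0},{"grip":0,"dx":0,"dy":-0.3,"dz":-0.9,"rx":0,"ry":0,"rz":0},{"grip":0,"dx":0,"dy":-0.8,"dz":-0.2,"rx":0,"ry":0,"rz":0},{"grip":0,"dx":0,"dy":-0.7,"dz":0,"rx":0,"ry":0,"rz":0}]'
python3 - <<'E'
from need import *
from bench import cams,spotter
p=cams.snapshot("wrist");p["fish"]=1;cv2.imwrite("pics/w3.png",p["frame"][:,:,::-1])
s=cams.snapshot("side");crop(s,(150,150,400,330),"s3.png",3)
for a in (0,.12,.15,.18,.22): print(a,*[proj(s,enc(.083-.174*np.cos(a)-.006*np.sin(a),y,.077+.174*np.sin(a)+.006*np.cos(a)))[0].round(1) for y in(-.117,.117)])
need(enc(-.097,-.045,.098),tilt(YAW+np.pi,-50))
E
```

```text
time: 8.65
tool_pos: [0.5171, 0.0996, 0.0883]
ee_rot: [3.116, 0.855, 1.437]
wrist_force: [0.7, 0.1, 0.5]
width: 0.0004
0 [207.9 232.5] [302.1 204.2]
0.12 [207.  226.9] [302.5 198.4]
0.15 [206.8 225.6] [302.7 197.1]
0.18 [206.6 224.3] [302.9 195.8]
0.22 [206.4 222.7] [303.2 194.1]
t 8.75 pos [0.5161 0.0995 0.0879] rpy [3.12  0.856 1.44 ] j [ 0.49  0.46  1.42 -0.7   1.78  0.65] F [ 0.3 -0.5 -0.1] w 0.0005
 shift units [-1.71  0.01  1.36]
 turn units [ 0.074 -0.19  -0.152]
```

View pics/w3.png

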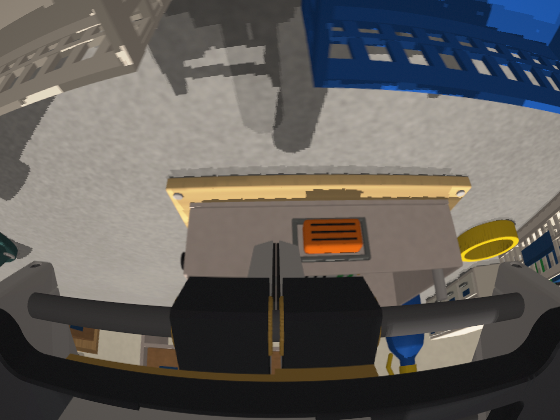

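View pics/s3.png

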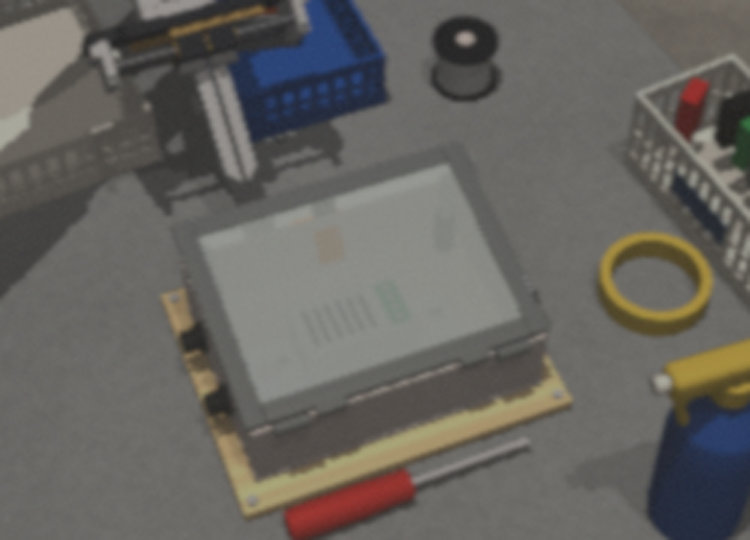

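```bash
python3 -m inch '[{"grip":0,"dx":-0.45,"dy":0,"dz":0.35,"rx":0,"ry":0,"rz":-0.1},{"grip":0,"dx":-0.45,"dy":0,"dz":0.35,"rx":0,"ry":-0.1,"rz":0},{"grip":0,"dx":-0.45,"dy":0,"dz":0.35,"rx":0,"ry":-0.1,"rz":0},{"grip":0,"dx":-0.4,"dy":0,"dz":0.35,"rx":0,"ry":0,"rz":0}]'
python3 - <<'E'
from need import *
from bench import cams,spotter
need(enc(-.097,-.045,.098),tilt(YAW+np.pi,-50))
p=cams.snapshot("wrist");p["fish"]=1;cv2.imwrite("pics/w4.png",p["frame"][:,:,::-1])
s=cams.snapshot("side");crop(s,(150,150,400,330),"s4.png",3)
E
```

```text
time: 9.25
tool_pos: [0.5093, 0.0398, 0.0981]
ee_rot: [3.132, 0.876, 1.455]
wrist_force: [0.1, 3.5, -1.3]
width: 0.0003
t 9.25 pos [0.5093 0.0398 0.0981] rpy [3.132 0.876 1.455] j [ 0.41  0.39  1.51 -0.74  1.73  0.59] F [ 0.1  3.5 -1.3] w 0.0003
 shift units [ 0.17  0.   -0.19]
 turn units [ 0.058  0.04  -0.04 ]
```

View pics/w4.png

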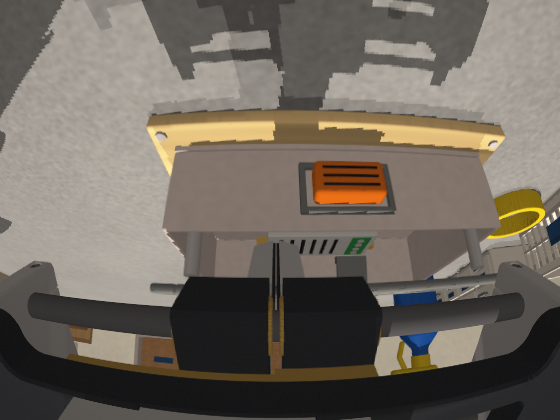

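View pics/s4.png

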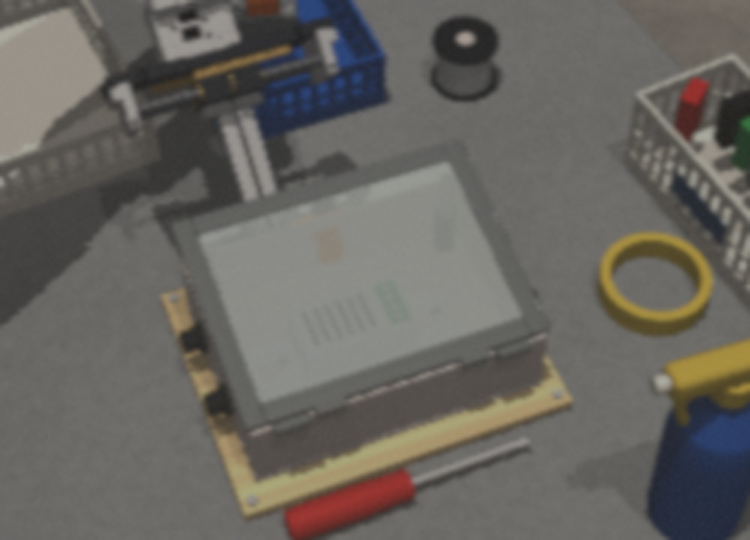

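```bash
python3 -m inch '[{"grip":0,"dx":-0.7,"dy":0,"dz":-0.38,"rx":0,"ry":0,"rz":0},{"grip":0,"dx":-0.7,"dy":0,"dz":-0.38,"rx":0,"ry":0,"rz":0},{"grip":0,"dx":-0.8,"dy":0,"dz":-0.18,"rx":0,"ry":0,"rz":0},{"grip":0,"dx":-0.8,"dy":0,"dz":-0.18,"rx":0,"ry":0,"rz":0},{"grip":0,"dx":-0.8,"dy":0,"dz":0.03,"rx":0,"ry":0,"rz":0},{"grip":0,"dx":-0.8,"dy":0,"dz":0.03,"rx":0,"ry":0,"rz":0}]'
cat > arc.py <<'E'
from need import *
def arc(r=.155):
    o=robot.get_obs(); c,s=np.cos(YAW),np.sin(YAW)
    M=R.from_euler("xyz",o["ee_rot"]).as_matrix()
    C=o["tool_pos"]+.014*M[:,2]-.008*M[:,0]
    d=C[:2]-E0; e=np.array([c*d[0]+s*d[1],-s*d[0]+c*d[1],C[2]])
    print("corner enc",e.round(4),"radius",np.hypot(e[0]-.083,e[2]-.077).round(4),"theta",np.degrees(np.arctan2(e[2]-.077,.083-e[0])).round(1))
E
python3 - <<'E'
from arc import *
from bench import cams,spotter
arc(); need(enc(0,-.045,.2),tilt(YAW+np.pi,-50))
s=cams.snapshot("side");crop(s,(150,100,400,280),"s5.png",3)
E
```

```text
time: 10.1
tool_pos: [0.5024, -0.0157, 0.2108]
ee_rot: [3.132, 0.875, 1.455]
wrist_force: [0.1, 0.8, -1.7]
width: 0.0009
corner enc [-0.0189 -0.0458  0.2079] radius 0.1659 theta 52.1
t 10.1 pos [ 0.5024 -0.0157  0.2108] rpy [3.132 0.875 1.455] j [ 0.33  0.22  1.48 -0.8   1.81  0.4 ] F [ 0.1  0.8 -1.7] w 0.0009
 shift units [-0.56  0.03  1.34]
 turn units [ 0.06   0.026 -0.042]
```

View pics/s5.png

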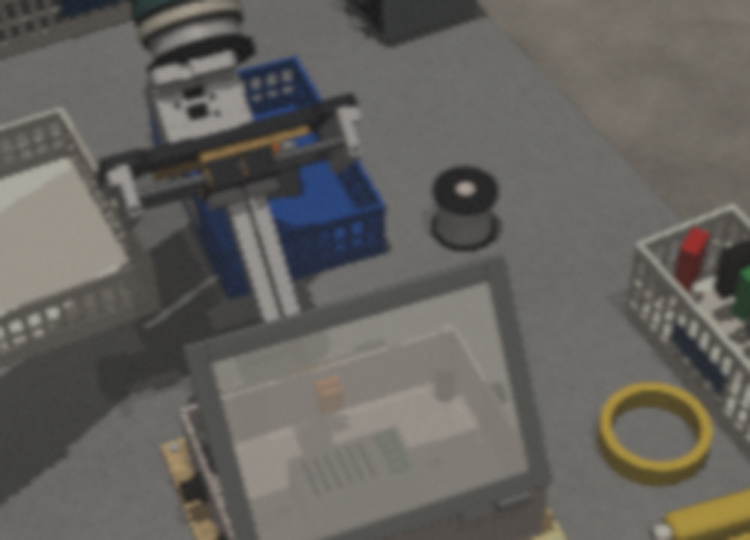

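```bash
python3 -m inch '[{"grip":0,"dx":-0.85,"dy":0,"dz":0.6,"rx":0,"ry":0,"rz":0},{"grip":0,"dx":-0.85,"dy":0,"dz":0.6,"rx":0,"ry":0,"rz":0},{"grip":0,"dx":-0.8,"dy":0,"dz":0.7,"rx":0,"ry":0,"rz":0},{"grip":0,"dx":-0.8,"dy":0,"dz":0.7,"rx":0,"ry":0,"rz":0},{"grip":0,"dx":-0.45,"dy":0,"dz":0.68,"rx":0,"ry":0,"rz":0},{"grip":0,"dx":-0.45,"dy":0,"dz":0.68,"rx":0,"ry":0,"rz":0}]'
python3 - <<'E'
from arc import *
from bench import cams,spotter
arc(); need(enc(.142-.0159,-.045,.218),tilt(YAW+np.pi,-50))
s=cams.snapshot("side");crop(s,(150,100,400,280),"s6.png",3)
E
```

```text
time: 10.9
tool_pos: [0.4863, -0.1649, 0.2357]
ee_rot: [3.117, 0.876, 1.442]
wrist_force: [-0.4, 0.8, -0.4]
width: 0.0006
corner enc [ 0.1312 -0.0454  0.2329] radius 0.1632 theta 107.2
t 10.9 pos [ 0.4863 -0.1649  0.2357] rpy [3.117 0.876 1.442] j [ 0.07  0.07  1.6  -0.86  1.64  0.2 ] F [-0.4  0.8 -0.4] w 0.0006
 shift units [0.27 0.01 0.79]
 turn units [ 0.114  0.044 -0.138]
```

View pics/s6.png

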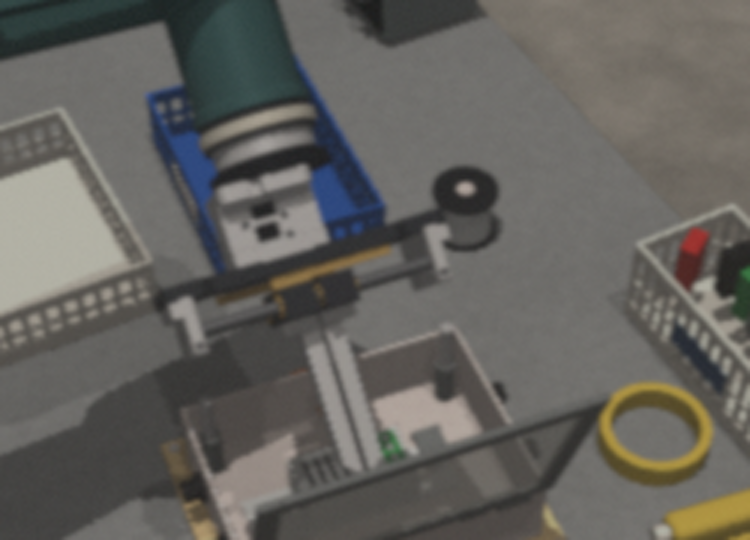

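Now push on to the stop: about 5° more.

```bash
python3 -m inch '[{"grip":0,"dx":0.1,"dy":0,"dz":0.4,"rx":0,"ry":0,"rz":0},{"grip":0,"dx":0.05,"dy":0,"dz":0.3,"rx":0,"ry":0,"rz":0},{"grip":0,"dx":0,"dy":0,"dz":0.2,"rx":0,"ry":0,"rz":0}]'
python3 - <<'E'
from arc import *
arc(); need(enc(.142-.0159,-.045,.218),tilt(YAW+np.pi,-50))
E
```

```text
time: 11.32
tool_pos: [0.4853, -0.1749, 0.2281]
ee_rot: [3.098, 0.871, 1.422]
wrist_force: [-7.2, 29.1, 16.8]
width: 0.0006
corner enc [ 0.1412 -0.0453  0.2252] radius 0.1592 theta 111.4
t 11.32 pos [ 0.4853 -0.1749  0.2281] rpy [3.098 0.871 1.422] j [ 0.05  0.06  1.62 -0.86  1.6   0.21] F [-7.2 29.1 16.8] w 0.0006
 shift units [0.29 0.   0.28]
 turn units [ 0.168 -0.016 -0.284]
```

```bash
python3 -m inch '[{"grip":0,"dx":0,"dy":0,"dz":-0.8,"rx":0,"ry":0,"rz":0},{"grip":0,"dx":0,"dy":0.2,"dz":-1,"rx":0,"ry":0,"rz":0},{"grip":0,"dx":0,"dy":0.2,"dz":-1,"rx":0,"ry":0.5,"rz":0},{"grip":0,"dx":0,"dy":0.2,"dz":-1,"rx":0,"ry":1,"rz":0},{"grip":0,"dx":0,"dy":0.2,"dz":-0.5,"rx":0,"ry":1,"rz":0},{"grip":0,"dx":0,"dy":0,"dz":0,"rx":0,"ry":1,"rz":0},{"grip":0,"dx":0,"dy":0,"dz":0,"rx":0,"ry":1,"rz":0},{"grip":0,"dx":0,"dy":0,"dz":0,"rx":0,"ry":1,"rz":0},{"grip":0,"dx":0,"dy":0,"dz":0,"rx":0,"ry":1,"rz":0},{"grip":0.7,"dx":0,"dy":0,"dz":0,"rx":0,"ry":1,"rz":0},{"grip":0.7,"dx":0,"dy":0,"dz":0,"rx":0,"ry":1,"rz":0},{"grip":0.7,"dx":0,"dy":0,"dz":0,"rx":0,"ry":1,"rz":0}]'
python3 - <<'E'
from arc import *
need(enc(0,-.007,.25),down(YAW+np.pi*1.5))
E
```

```text
time: 12.82
tool_pos: [0.5133, -0.0873, 0.2974]
ee_rot: [3.123, 0.02, 1.469]
wrist_force: [-0.5, -0.1, 0.3]
width: 0.0274
t 12.82 pos [ 0.5133 -0.0873  0.2974] rpy [3.123 0.02  1.469] j [-0.27  0.    1.3  -0.02  1.81 -0.17] F [-0.5 -0.1  0.3] w 0.0274
 shift units [1.44 0.78 1.88]
 turn units [-1.2000e-02  3.5000e-01 -1.7906e+01]
```

```bash
python3 -m inch '[{"grip":0.7,"dx":0.75,"dy":0.4,"dz":0,"rx":0,"ry":0.3,"rz":0},{"grip":0.7,"dx":0.75,"dy":0.4,"dz":0,"rx":0,"ry":0,"rz":-1},{"grip":0.7,"dx":0,"dy":0,"dz":0,"rx":0,"ry":0,"rz":-1},{"grip":0.7,"dx":0,"dy":0,"dz":0,"rx":0,"ry":0,"rz":-1},{"grip":0.7,"dx":0,"dy":0,"dz":0,"rx":0,"ry":0,"rz":-1},{"grip":0.7,"dx":0,"dy":0,"dz":0,"rx":0,"ry":0,"rz":-1},{"grip":0.7,"dx":0,"dy":0,"dz":0,"rx":0,"ry":0,"rz":-1},{"grip":0.7,"dx":0,"dy":0,"dz":0,"rx":0,"ry":0,"rz":-1},{"grip":0.7,"dx":0,"dy":0,"dz":0,"rx":0,"ry":0,"rz":-1},{"grip":0.7,"dx":0,"dy":0,"dz":0,"rx":0,"ry":0,"rz":-1},{"grip":0.7,"dx":0,"dy":0,"dz":0,"rx":0,"ry":0,"rz":-1},{"grip":0.7,"dx":0,"dy":0,"dz":0,"rx":0,"ry":0,"rz":-1}]'
python3 -m inch '[{"grip":0.7,"dx":0,"dy":0,"dz":0,"rx":0,"ry":0,"rz":-1},{"grip":0.7,"dx":0,"dy":0,"dz":0,"rx":0,"ry":0,"rz":-1},{"grip":0.7,"dx":0,"dy":0,"dz":0,"rx":0,"ry":0,"rz":-1},{"grip":0.7,"dx":0,"dy":0,"dz":0,"rx":0,"ry":0,"rz":-1},{"grip":0.7,"dx":0,"dy":0,"dz":0,"rx":0,"ry":0,"rz":-1},{"grip":0.7,"dx":0,"dy":0,"dz":0,"rx":0,"ry":0,"rz":-1},{"grip":0.7,"dx":0,"dy":0,"dz":0,"rx":0,"ry":0,"rz":-1},{"grip":0.7,"dx":0,"dy":0,"dz":0,"rx":0,"ry":0,"rz":-0.5}]'
python3 - <<'E'
from arc import *
from bench import cams,spotter
need(enc(0,-.007,.2),down(YAW+np.pi*1.5))
import pickle
p=cams.snapshot("wrist");p["fish"]=1;cv2.imwrite("pics/w7.png",p["frame"][:,:,::-1]);pickle.dump(p,open("w7.pkl","wb"))
s=cams.snapshot("side");crop(s,(150,150,400,330),"s7.png",3)
for n,q in (("w",p),("s",s)):
  for k,X in (("module",enc(0,-.0065,.016)),("screw_far",enc(0,.063,.025)),("screw_near",enc(0,-.063,.025)),("hole_far",enc(0,.0495,.019)),("hole_near",enc(0,-.0765,.019))):
    print(n,k,[(np.round(x["pixel"],1),round(x["score"],2)) for x in spotter.place_of(q,k)[:2]],proj(q,X).round(1))
E
```

```text
time: 14.32
tool_pos: [0.5422, -0.0345, 0.2885]
ee_rot: [3.135, -0.0, 2.475]
wrist_force: [-0.2, 0.1, 0.1]
width: 0.0656
time: 15.32
tool_pos: [0.5451, -0.0205, 0.2822]
ee_rot: [3.136, -0.006, -3.116]
wrist_force: [-0.7, -0.0, 0.0]
width: 0.066
t 15.32 pos [ 0.5451 -0.0205  0.2822] rpy [ 3.136 -0.006 -3.116] j [-0.14  0.08  1.26  0.    1.81 -1.74] F [-0.7 -0.   0. ] w 0.066
 shift units [ 0.33 -1.37  3.28]
 turn units [ 0.062 -0.078  1.56 ]
w module [(array([251.6, 180.9]), 0.72)] [[248.3 181.8]]
w screw_far [(array([247. , 237.4]), 0.97)] [[241.9 233.2]]
w screw_near [(array([256.8, 141.3]), 0.68), (array([ 48.8, 206.6]), 0.65)] [[253.2 139.8]]
w hole_far [(array([247. , 222.8]), 0.91)] [[243.4 222.5]]
w hole_near [(array([261. , 133.1]), 0.81)] [[254.9 129.6]]
s module [(array([267.6, 262.8]), 0.9)] [[268.1 265.2]]
s screw_far [] [[295.7 253.9]]
s screw_near [(array([243.5, 270.2]), 0.56)] [[244.9 270.5]]
s hole_far [(array([287.8, 256.4]), 0.58)] [[290.3 257.1]]
s hole_near [(array([237.4, 271.3]), 0.59), (array([285.3, 398.3]), 0.48)] [[239.4 273.8]]
```

View pics/w7.png

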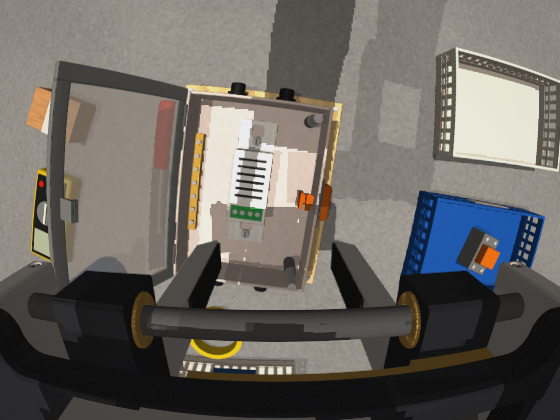

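View pics/s7.png

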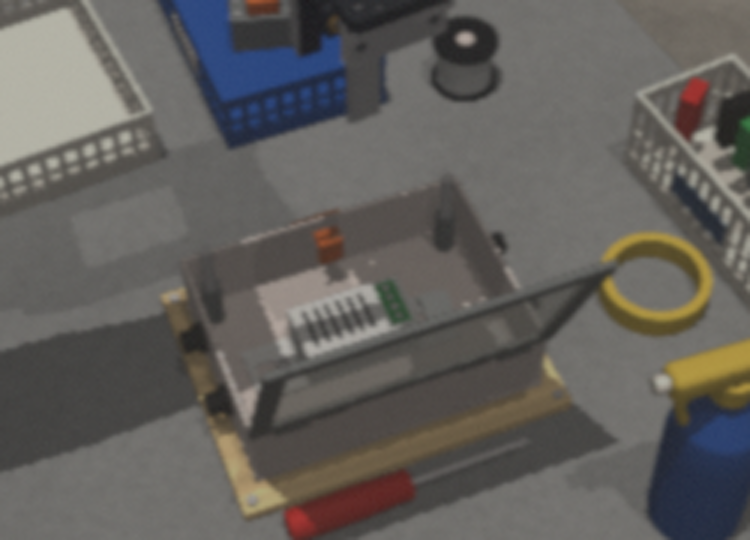

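```bash
python3 -m inch '[{"grip":0.7,"dx":0.17,"dy":-0.6,"dz":0.5,"rx":0,"ry":0,"rz":0.8},{"grip":0.7,"dx":0.1,"dy":-0.6,"dz":0.8,"rx":0,"ry":0,"rz":0.8},{"grip":0.7,"dx":0,"dy":0,"dz":0.8,"rx":0,"ry":0,"rz":0},{"grip":0.7,"dx":0,"dy":0,"dz":0.8,"rx":0,"ry":0,"rz":0},{"grip":0.7,"dx":0,"dy":0,"dz":0.8,"rx":0,"ry":0,"rz":0},{"grip":0.7,"dx":0,"dy":0,"dz":0.5,"rx":0,"ry":0,"rz":0},{"grip":0.7,"dx":0,"dy":0,"dz":0,"rx":0,"ry":0,"rz":0}]'
cat > look.py <<'E'
from arc import *
from bench import cams,spotter
import pickle,sys
def look(tag):
    need(enc(0,-.0065,.036),down(YAW+np.pi*1.5))
    p=cams.snapshot("wrist");p["fish"]=1;pickle.dump(p,open(tag+".pkl","wb"));cv2.imwrite("pics/"+tag+".png",p["frame"][:,:,::-1])
    for k,X in (("module",enc(0,-.0065,.016)),("screw_far",enc(0,.063,.025)),("screw_near",enc(0,-.063,.025)),("hole_far",enc(0,.0495,.019)),("hole_near",enc(0,-.0765,.019))):
      r=spotter.place_of(p,k)
      print(k,proj(p,X).round(1))
      for x in r[:2]:
        W=onz(p,x["pixel"],X[2]); d=W[:2]-E0; c,s=np.cos(YAW),np.sin(YAW)
        print("   ",np.round(x["pixel"],1),round(x["score"],2),"world",W.round(4),"enc",(c*d[0]+s*d[1]).round(4),(-s*d[0]+c*d[1]).round(4))
E
python3 -c "
from look import *
look('w8')"
```

```text
time: 16.8
tool_pos: [0.5374, -0.0537, 0.1762]
ee_rot: [3.137, -0.002, 3.016]
wrist_force: [-1.1, -1.1, 0.6]
width: 0.0661
t 16.8 pos [ 0.5374 -0.0537  0.1762] rpy [ 3.137e+00 -2.000e-03  3.016e+00] j [-0.21  0.08  1.46  0.    1.6  -1.65] F [-1.1 -1.1  0.6] w 0.0661
 shift units [-0.03 -0.06  5.61]
 turn units [ 0.054 -0.028 -0.172]
module [[273.  203.8]]
    [273.9 201.3] 0.55 world [ 0.5352 -0.0533  0.016 ] enc -0.001 -0.0091
screw_far [[274.1 270.3]]
    [275.9 271.9] 0.66 world [ 0.6088 -0.0606  0.025 ] enc -0.0018 0.0649
    [535.7 235.8] 0.46 world [0.6193 0.2845 0.025 ] enc -0.346 0.0374
screw_near [[272.  148.5]]
    [274.9 150.2] 0.7 world [ 0.4835 -0.0458  0.025 ] enc -0.0028 -0.0613
hole_far [[273.9 256.3]]
    [278.5 256.5] 0.64 world [ 0.5941 -0.0559  0.019 ] enc -0.0049 0.0498
hole_near [[271.8 134.6]]
    [276.9 138.2] 0.84 world [ 0.4722 -0.0424  0.019 ] enc -0.005 -0.0729
```

View pics/w8.png

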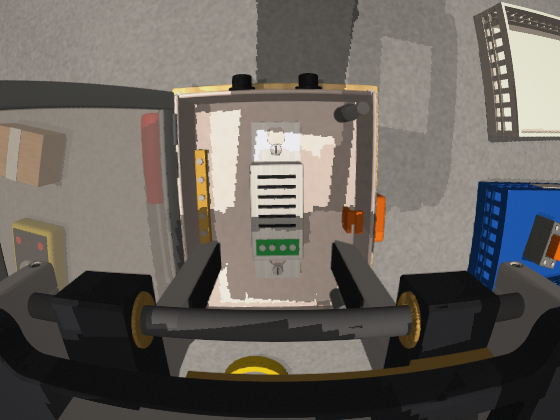

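```bash
sed -i 's/E0=np.array.*; YAW=-1.681/E0=np.array([.5456,-.0526]); YAW=-1.683/' need.py
python3 -m inch '[{"grip":0.7,"dx":0,"dy":0,"dz":0.7,"rx":0,"ry":0,"rz":-0.15},{"grip":0.7,"dx":0,"dy":0,"dz":0.8,"rx":0,"ry":0,"rz":0},{"grip":0.7,"dx":0,"dy":0,"dz":0.8,"rx":0,"ry":0,"rz":0},{"grip":0.7,"dx":0,"dy":0,"dz":0.8,"rx":0,"ry":0,"rz":0},{"grip":0.7,"dx":0,"dy":0,"dz":0.2,"rx":0,"ry":0,"rz":0},{"grip":0.7,"dx":0,"dy":0,"dz":0,"rx":0,"ry":0,"rz":0}]'
python3 -c "
from look import *
look('w9')"
```

```text
time: 17.85
tool_pos: [0.5379, -0.0532, 0.09]
ee_rot: [3.137, 0.0, 3.033]
wrist_force: [0.1, 0.9, 0.8]
width: 0.0654
t 17.85 pos [ 0.5379 -0.0532  0.09  ] rpy [3.137 0.    3.033] j [-0.21  0.13  1.59  0.    1.43 -1.67] F [0.1 0.9 0.8] w 0.0654
 shift units [-0.04  0.05  2.16]
 turn units [0.052 0.006 0.036]
module [[275.8 227.9]]
    [277.  223.1] 0.85 world [ 0.5355 -0.0505  0.016 ] enc -0.0009 -0.0103
screw_far [[275.6 312.9]]
    [276.4 312.5] 0.63 world [ 0.6079 -0.0589  0.025 ] enc -0.0007 0.0626
screw_near [[276.1 153.9]]
    [276.4 154.8] 0.79 world [ 0.4836 -0.0454  0.025 ] enc -0.0002 -0.0624
hole_far [[275.6 295. ]]
    [277.7 294.5] 0.6 world [ 0.5945 -0.0564  0.019 ] enc -0.0017 0.0491
hole_near [[276.1 134.8]]
    [277.7 137.3] 0.94 world [ 0.4715 -0.0431  0.019 ] enc -0.0012 -0.0747
```

View pics/w9.png

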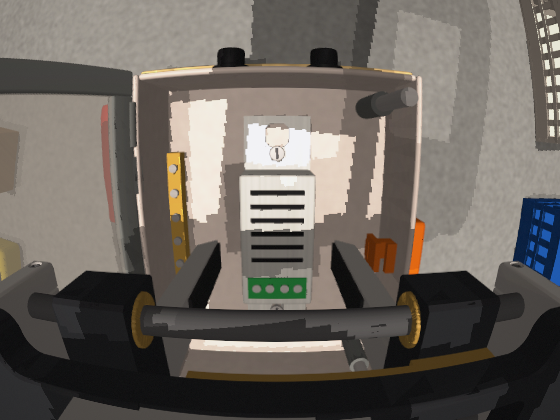

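```bash
python3 -m inch '[{"grip":0.7,"dx":0,"dy":0.07,"dz":0.5,"rx":0,"ry":0,"rz":0},{"grip":0.7,"dx":0,"dy":0,"dz":0.7,"rx":0,"ry":0,"rz":0},{"grip":0.7,"dx":0,"dy":0,"dz":0.6,"rx":0,"ry":0,"rz":0},{"grip":0.7,"dx":0,"dy":0,"dz":0.25,"rx":0,"ry":0,"rz":0},{"grip":0.7,"dx":0,"dy":0,"dz":0,"rx":0,"ry":0,"rz":0}]'
python3 -c "
from look import *
look('w10')"
```

```text
time: 18.77
tool_pos: [0.5384, -0.0511, 0.0357]
ee_rot: [3.137, 0.001, 3.032]
wrist_force: [0.1, 0.3, 0.3]
width: 0.0659
t 18.77 pos [ 0.5384 -0.0511  0.0357] rpy [3.137e+00 1.000e-03 3.032e+00] j [-0.2   0.18  1.65  0.    1.32 -1.67] F [0.1 0.3 0.3] w 0.0659
 shift units [-0.03 -0.03 -0.01]
 turn units [0.05  0.016 0.036]
module [[272.8 252.7]]
    [273.6 251.2] 0.98 world [ 0.5382 -0.0513  0.016 ] enc -0.0005 -0.0075
screw_far [[272.8 353.7]]
    [274.3 356.8] 0.81 world [ 0.611 -0.059  0.025] enc -0.001 0.0657
screw_near [[272.8 159.2]]
    [274.7 157.4] 0.86 world [ 0.4821 -0.0444  0.025 ] enc -0.001 -0.064
hole_far [[272.8 332.5]]
hole_near [[272.9 134.1]]
    [274.5 136. ] 0.67 world [ 0.4707 -0.0433  0.019 ] enc -0.0009 -0.0754
```

```bash
python3 -m inch '[{"grip":0,"dx":0,"dy":0,"dz":0,"rx":0,"ry":0,"rz":0},{"grip":0,"dx":0,"dy":0,"dz":0,"rx":0,"ry":0,"rz":0},{"grip":0,"dx":0,"dy":0,"dz":0,"rx":0,"ry":0,"rz":0},{"grip":0,"dx":0,"dy":0,"dz":0,"rx":0,"ry":0,"rz":0}]'
python3 -c "
from look import *
look('w11')"
```

```text
time: 19.58
tool_pos: [0.5401, -0.0517, 0.0384]
ee_rot: [3.138, 0.007, 3.033]
wrist_force: [-0.2, -0.1, 0.1]
width: 0.0481
t 19.57 pos [ 0.5401 -0.0517  0.0384] rpy [3.138 0.007 3.033] j [-0.2   0.17  1.64  0.    1.32 -1.67] F [-0.2 -0.1  0.1] w 0.0481
 shift units [ 0.04 -0.01  0.1 ]
 turn units [0.04  0.076 0.036]
module [[273.4 248.3]]
    [273. 246.] 0.67 world [ 0.5376 -0.052   0.016 ] enc 0.0003 -0.008
    [103.6 299.2] 0.22 world [ 0.5672 -0.1785  0.016 ] enc 0.1227 0.0356
screw_far [[273.4 348.9]]
screw_near [[273.5 155.5]]
    [274.9 155.1] 0.85 world [ 0.4828 -0.0448  0.025 ] enc -0.0008 -0.0632
hole_far [[273.4 327.8]]
hole_near [[273.6 130.8]]
    [277.4 131.9] 0.7 world [ 0.4704 -0.042   0.019 ] enc -0.0021 -0.0759
    [106.6 296.5] 0.66 world [ 0.5635 -0.1729  0.019 ] enc 0.1176 0.0313
```

View pics/w11.png

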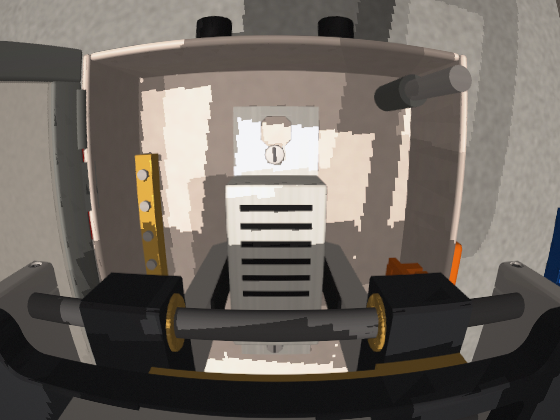

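```bash
python3 -m inch '[{"grip":0,"dx":-0.2,"dy":0,"dz":0.06,"rx":0,"ry":0,"rz":0},{"grip":0,"dx":-0.2,"dy":0,"dz":0.04,"rx":0,"ry":0,"rz":0},{"grip":0,"dx":-0.1,"dy":0,"dz":0.02,"rx":0,"ry":0,"rz":0},{"grip":0,"dx":0,"dy":0,"dz":0,"rx":0,"ry":0,"rz":0}]'
python3 -c "
from look import *
look('w12')"
```

```text
time: 20.38
tool_pos: [0.5511, -0.0528, 0.0384]
ee_rot: [3.138, 0.003, 3.033]
wrist_force: [-1.0, 0.2, 0.6]
width: 0.0477
t 20.38 pos [ 0.5511 -0.0528  0.0384] rpy [3.138e+00 3.000e-03 3.033e+00] j [-0.2   0.2   1.61  0.    1.33 -1.66] F [-1.   0.2  0.6] w 0.0477
 shift units [ 0.48 -0.02  0.1 ]
 turn units [0.036 0.028 0.038]
module [[273.3 231.1]]
    [273.7 246.1] 0.62 world [ 0.5486 -0.0527  0.016 ] enc -0.0002 0.003
screw_far [[273.3 336.2]]
screw_near [[273.4 135.4]]
    [275.1 135.3] 0.93 world [ 0.483  -0.0446  0.025 ] enc -0.0009 -0.063
hole_far [[273.3 314.3]]
    [448.5 255.7] 0.3 world [0.5695 0.063  0.019 ] enc -0.1175 0.0108
hole_near [[273.5 111.4]]
    [278.6 131.3] 0.64 world [ 0.481  -0.0424  0.019 ] enc -0.0029 -0.0653
```

View pics/w12.png

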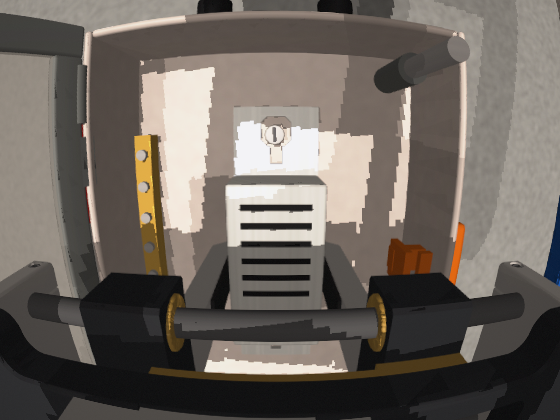

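```bash
python3 -c "
from look import *
p=pickle.load(open('w12.pkl','rb'));crop(p,(225,95,335,190),'w12c.png',6)"
```

```text
(no output)
```

View pics/w12c.png

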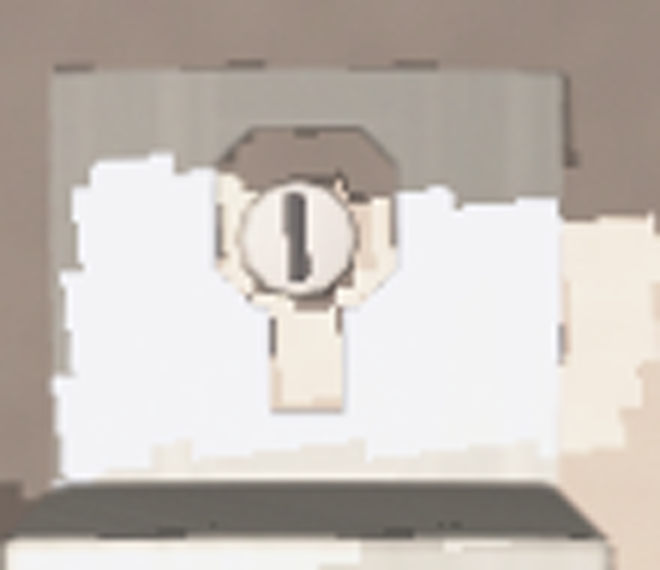

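```bash
python3 -m inch '[{"grip":0,"dx":-0.13,"dy":0,"dz":0.04,"rx":0,"ry":0,"rz":0},{"grip":0,"dx":0,"dy":0,"dz":0,"rx":0,"ry":0,"rz":0}]'
python3 -c "
from look import *
look('w13')
p=pickle.load(open('w13.pkl','rb'));crop(p,(225,85,335,180),'w13c.png',6)"
```

```text
time: 20.92
tool_pos: [0.5536, -0.0531, 0.0384]
ee_rot: [3.139, 0.001, 3.033]
wrist_force: [1.4, -1.0, -1.2]
width: 0.0477
t 20.93 pos [ 0.5536 -0.0531  0.0384] rpy [3.139e+00 1.000e-03 3.033e+00] j [-0.2   0.21  1.61  0.    1.33 -1.66] F [ 1.4 -1.  -1.2] w 0.0477
 shift units [ 0.58 -0.01  0.1 ]
 turn units [0.034 0.012 0.04 ]
module [[273.4 227. ]]
    [272.9 246.9] 0.74 world [ 0.5516 -0.0536  0.016 ] enc 0.0003 0.0061
screw_far [[273.3 333.1]]
screw_near [[273.5 130.7]]
    [272.  129.7] 0.92 world [ 0.4824 -0.0463  0.025 ] enc 0.0008 -0.0635
hole_far [[273.3 311. ]]
hole_near [[273.6 106.9]]
    [278.2 137.3] 0.69 world [ 0.4869 -0.0434  0.019 ] enc -0.0026 -0.0594
```

View pics/w13c.png

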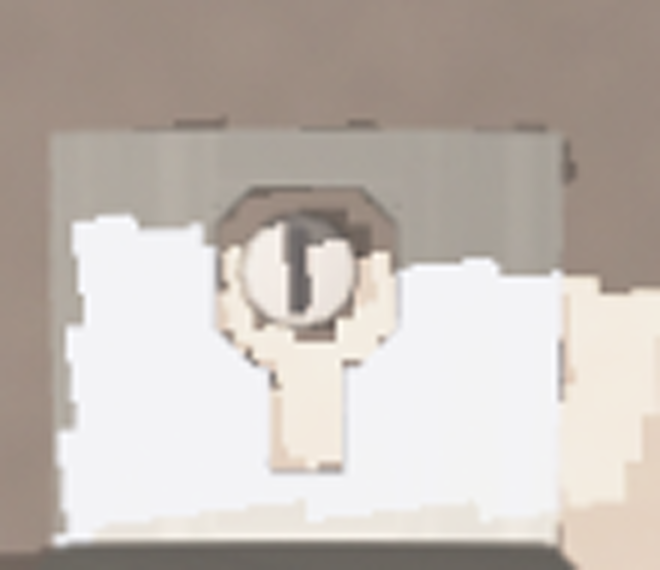

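```bash
python3 -m inch '[{"grip":0,"dx":0,"dy":0,"dz":-0.25,"rx":0,"ry":0,"rz":0},{"grip":0,"dx":0,"dy":0,"dz":-0.35,"rx":0,"ry":0,"rz":0},{"grip":0,"dx":0,"dy":0,"dz":-0.35,"rx":0,"ry":0,"rz":0}]'
python3 - <<'E'
from look import *
need(enc(0,.007,.15))
p=cams.snapshot("wrist");cv2.imwrite("pics/w14.png",p["frame"][:,:,::-1])
E
```

```text
time: 21.6
tool_pos: [0.55, -0.0524, 0.0591]
ee_rot: [3.137, -0.009, 3.033]
wrist_force: [0.8, -0.2, -4.8]
width: 0.0478
t 21.6 pos [ 0.55   -0.0524  0.0591] rpy [ 3.137 -0.009  3.033] j [-0.2   0.19  1.59  0.    1.38 -1.66] F [ 0.8 -0.2 -4.8] w 0.0478
 shift units [-0.07 -0.01 -3.64]
```

View pics/w14.png

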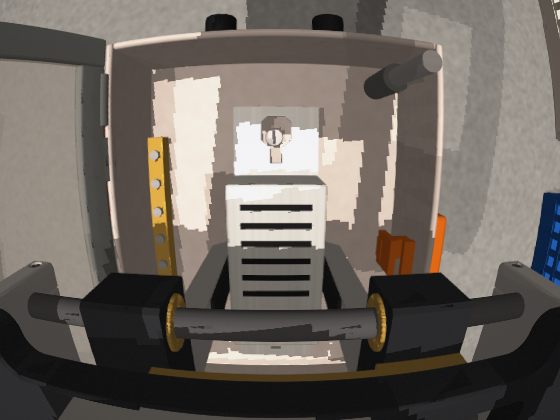

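```bash
python3 -m inch '[{"grip":0,"dx":0,"dy":0,"dz":-0.6,"rx":0,"ry":0,"rz":0},{"grip":0,"dx":0,"dy":0,"dz":-0.8,"rx":0,"ry":0,"rz":0},{"grip":0,"dx":0,"dy":0,"dz":-0.8,"rx":0,"ry":0,"rz":0},{"grip":0,"dx":0,"dy":0,"dz":-0.8,"rx":0,"ry":0,"rz":0},{"grip":0,"dx":0,"dy":0,"dz":-0.8,"rx":0,"ry":0,"rz":0},{"grip":0,"dx":0,"dy":0,"dz":-0.8,"rx":0,"ry":0,"rz":0},{"grip":0,"dx":0,"dy":0,"dz":-0.6,"rx":0,"ry":0,"rz":0}]'
python3 - <<'E'
from look import *
need([.411,.3235,.17],down(1.56))
s=cams.snapshot("side");crop(s,(150,100,400,290),"s15.png",3)
E
```

```text
time: 22.52
tool_pos: [0.5511, -0.053, 0.1994]
ee_rot: [3.138, -0.005, 3.033]
wrist_force: [-0.7, -0.1, -3.0]
width: 0.0481
t 22.52 pos [ 0.5511 -0.053   0.1994] rpy [ 3.138 -0.005  3.033] j [-0.2   0.1   1.39  0.    1.65 -1.66] F [-0.7 -0.1 -3. ] w 0.0481
 shift units [ 7.2  14.36  1.27]
 turn units [-1.0000e-02 -8.4000e-02  1.6876e+01]
```

View pics/s15.png

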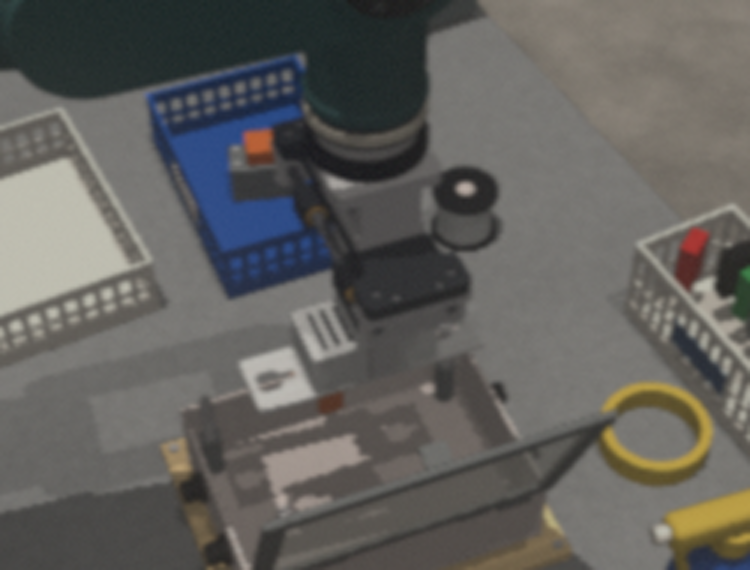

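```bash
python3 -m inch '[{"grip":0,"dx":0.25,"dy":0.5,"dz":0,"rx":0,"ry":0,"rz":0},{"grip":0,"dx":0.45,"dy":0.9,"dz":0,"rx":0,"ry":0,"rz":0},{"grip":0,"dx":0.48,"dy":0.95,"dz":0,"rx":0,"ry":0,"rz":0},{"grip":0,"dx":0.48,"dy":0.95,"dz":0,"rx":0,"ry":0,"rz":0},{"grip":0,"dx":0.48,"dy":0.95,"dz":0,"rx":0,"ry":0,"rz":0},{"grip":0,"dx":0.48,"dy":0.95,"dz":0,"rx":0,"ry":0,"rz":0},{"grip":0,"dx":0.48,"dy":0.95,"dz":0,"rx":0,"ry":0,"rz":0},{"grip":0,"dx":0.48,"dy":0.95,"dz":0,"rx":0,"ry":0,"rz":0},{"grip":0,"dx":0.48,"dy":0.95,"dz":0,"rx":0,"ry":0,"rz":0},{"grip":0,"dx":0.48,"dy":0.95,"dz":0,"rx":0,"ry":0,"rz":0},{"grip":0,"dx":0.48,"dy":0.95,"dz":0,"rx":0,"ry":0,"rz":0},{"grip":0,"dx":0.48,"dy":0.95,"dz":0,"rx":0,"ry":0,"rz":0}]'
python3 -m inch '[{"grip":0,"dx":0.48,"dy":0.95,"dz":0,"rx":0,"ry":0,"rz":0},{"grip":0,"dx":0.48,"dy":0.95,"dz":0,"rx":0,"ry":0,"rz":0},{"grip":0,"dx":0.48,"dy":0.95,"dz":0,"rx":0,"ry":0,"rz":0},{"grip":0,"dx":0,"dy":0,"dz":0,"rx":0,"ry":0,"rz":0.5},{"grip":0,"dx":0,"dy":0,"dz":0,"rx":0,"ry":0,"rz":1},{"grip":0,"dx":0,"dy":0,"dz":0,"rx":0,"ry":0,"rz":1},{"grip":0,"dx":0,"dy":0,"dz":0,"rx":0,"ry":0,"rz":1},{"grip":0,"dx":0,"dy":0,"dz":0,"rx":0,"ry":0,"rz":1},{"grip":0,"dx":0,"dy":0,"dz":0,"rx":0,"ry":0,"rz":1},{"grip":0,"dx":0,"dy":0,"dz":0,"rx":0,"ry":0,"rz":1},{"grip":0,"dx":0,"dy":0,"dz":0,"rx":0,"ry":0,"rz":1},{"grip":0,"dx":0,"dy":0,"dz":0,"rx":0,"ry":0,"rz":1}]'
python3 - <<'E'
from look import *
need([.411,.3235,.17],down(1.56))
E
```

```text
time: 24.08
tool_pos: [0.4289, 0.2475, 0.1931]
ee_rot: [3.138, -0.026, 3.035]
wrist_force: [-0.0, 0.4, -3.6]
width: 0.0477
time: 25.58
tool_pos: [0.3809, 0.3285, 0.1805]
ee_rot: [-3.098, -0.03, 2.28]
wrist_force: [-0.2, 0.2, -4.0]
width: 0.0476
t 25.57 pos [0.3809 0.3285 0.1805] rpy [-3.098 -0.03   2.28 ] j [ 0.58  0.03  1.51  0.02  1.65 -0.13] F [-0.2  0.2 -4. ] w 0.0476
 shift units [-0.95  0.8   0.36]
 turn units [-0.598 -0.154  8.26 ]
```

```bash
python3 -m inch '[{"grip":0,"dx":-0.5,"dy":0.4,"dz":0,"rx":-0.3,"ry":-0.1,"rz":0.5},{"grip":0,"dx":-0.5,"dy":0.4,"dz":0,"rx":-0.3,"ry":0,"rz":1},{"grip":0,"dx":0,"dy":0,"dz":0,"rx":0,"ry":0,"rz":1},{"grip":0,"dx":0,"dy":0,"dz":0,"rx":0,"ry":0,"rz":1},{"grip":0,"dx":0,"dy":0,"dz":0,"rx":0,"ry":0,"rz":1},{"grip":0,"dx":0,"dy":0,"dz":0,"rx":0,"ry":0,"rz":1},{"grip":0,"dx":0,"dy":0,"dz":0,"rx":0,"ry":0,"rz":1},{"grip":0,"dx":0,"dy":0,"dz":0,"rx":0,"ry":0,"rz":1},{"grip":0,"dx":0,"dy":0,"dz":0,"rx":0,"ry":0,"rz":0.7},{"grip":0,"dx":0,"dy":0,"dz":0,"rx":0,"ry":0,"rz":0}]'
python3 - <<'E'
from look import *
need([.411,.3235,.03],down(1.56))
p=cams.snapshot("wrist");p["fish"]=1;cv2.imwrite("pics/w16.png",p["frame"][:,:,::-1])
for k in("basket_white","module"): print(k,[(np.round(x["pixel"],1),round(x["score"],2),onz(p,x["pixel"],0).round(4)) for x in spotter.place_of(p,k)[:1]])
c,s=np.cos(-.01),np.sin(-.01)
for i,j in((-1,-1),(1,-1),(1,1),(-1,1)): print(i,j,proj(p,[.411+i*.075*c-j*.1125*s,.3235+i*.075*s+j*.1125*c,.06]).round(0))
E
```

```text
time: 26.82
tool_pos: [0.4128, 0.3189, 0.1717]
ee_rot: [-3.136, -0.015, 1.542]
wrist_force: [-0.3, 0.4, -3.7]
width: 0.0482
t 26.82 pos [0.4128 0.3189 0.1717] rpy [-3.136 -0.015  1.542] j [0.54 0.03 1.52 0.02 1.58 0.57] F [-0.3  0.4 -3.7] w 0.0482
 shift units [ 0.1  -0.04  5.67]
 turn units [-0.066 -0.172 -0.2  ]
basket_white []
module [(array([273.2, 244.4]), 0.96, array([0.4091, 0.2754, 0.    ]))]
-1 -1 [[201. 324.]]
1 -1 [[350. 322.]]
1 1 [[358.  84.]]
-1 1 [[184.  88.]]
```

View pics/w16.png

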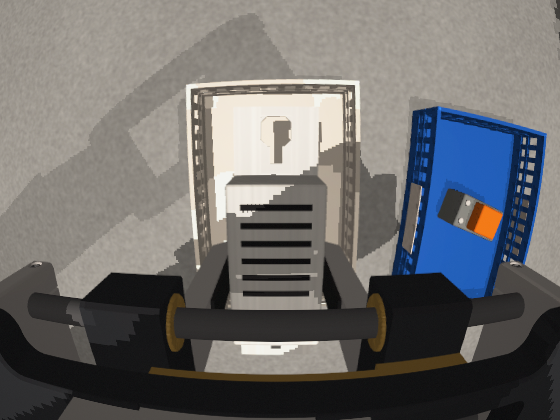

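```bash
python3 -m inch '[{"grip":0,"dx":0.1,"dy":0,"dz":0.4,"rx":0,"ry":-0.15,"rz":-0.2},{"grip":0,"dx":0,"dy":0,"dz":0.7,"rx":0,"ry":0,"rz":0},{"grip":0,"dx":0,"dy":0,"dz":0.7,"rx":0,"ry":0,"rz":0},{"grip":0,"dx":0,"dy":0,"dz":0.7,"rx":0,"ry":0,"rz":0},{"grip":0,"dx":0,"dy":0,"dz":0.7,"rx":0,"ry":0,"rz":0},{"grip":0,"dx":0,"dy":0,"dz":0.7,"rx":0,"ry":0,"rz":0},{"grip":0,"dx":0,"dy":0,"dz":0.6,"rx":0,"ry":0,"rz":0},{"grip":0,"dx":0,"dy":0,"dz":0.4,"rx":0,"ry":0,"rz":0},{"grip":0,"dx":0,"dy":0,"dz":0,"rx":0,"ry":0,"rz":0}]'
python3 - <<'E'
from look import *
need([.411,.3235,.0264],down(1.57))
E
```

```text
time: 28.1
tool_pos: [0.4087, 0.3201, 0.0359]
ee_rot: [-3.128, 0.004, 1.563]
wrist_force: [0.6, 0.3, -3.8]
width: 0.0476
t 28.1 pos [0.4087 0.3201 0.0359] rpy [-3.128  0.004  1.563] j [0.55 0.14 1.69 0.   1.33 0.56] F [ 0.6  0.3 -3.8] w 0.0476
 shift units [0.14 0.1  0.38]
 turn units [-0.154  0.042 -0.078]
```

```bash
python3 -m inch '[{"grip":0,"dx":0,"dy":0,"dz":0.2,"rx":-0.15,"ry":0,"rz":0},{"grip":0,"dx":0,"dy":0,"dz":0.15,"rx":0,"ry":0,"rz":0},{"grip":0,"dx":0,"dy":0,"dz":0.08,"rx":0,"ry":0,"rz":0}]'
python3 - <<'E'
from look import *
need([.411,.3235,.0264],down(1.57))
E
```

```text
time: 28.48
tool_pos: [0.4099, 0.321, 0.0264]
ee_rot: [3.138, 0.001, 1.563]
wrist_force: [-0.5, 0.8, 3.9]
width: 0.0478
t 28.48 pos [0.4099 0.321  0.0264] rpy [3.138e+00 1.000e-03 1.563e+00] j [ 0.56  0.14  1.71 -0.    1.29  0.57] F [-0.5  0.8  3.9] w 0.0478
 shift units [0.1  0.04 0.  ]
 turn units [ 0.046  0.016 -0.076]
```

```bash
python3 -m inch '[{"grip":0.65,"dx":0,"dy":0,"dz":0,"rx":0,"ry":0,"rz":0},{"grip":0.65,"dx":0,"dy":0,"dz":0,"rx":0,"ry":0,"rz":0},{"grip":0.65,"dx":0,"dy":0,"dz":0,"rx":0,"ry":0,"rz":0},{"grip":0.65,"dx":0,"dy":0,"dz":-0.4,"rx":0,"ry":0,"rz":0},{"grip":0.65,"dx":0,"dy":0,"dz":-0.8,"rx":0,"ry":0,"rz":0},{"grip":0.65,"dx":0,"dy":0,"dz":-0.8,"rx":0,"ry":0,"rz":0},{"grip":0.65,"dx":0,"dy":0,"dz":-0.8,"rx":0,"ry":0,"rz":0},{"grip":0.65,"dx":0,"dy":0,"dz":-0.8,"rx":0,"ry":0,"rz":0},{"grip":0.65,"dx":0,"dy":0,"dz":-0.8,"rx":0,"ry":0,"rz":0},{"grip":0.65,"dx":0,"dy":0,"dz":-0.8,"rx":0,"ry":0,"rz":0},{"grip":0.65,"dx":0,"dy":0,"dz":0,"rx":0,"ry":0,"rz":0}]'
python3 - <<'E'
from look import *
need([.411,.3235,.0264],down(1.57))
p=cams.snapshot("wrist");p["fish"]=1;cv2.imwrite("pics/w17.png",p["frame"][:,:,::-1])
s=cams.snapshot("side");crop(s,(80,100,400,330),"s17.png",2)
for k in("basket_white","module"): print(k,[(np.round(x["pixel"],1),round(x["score"],2),onz(p,x["pixel"],.004).round(4)) for x in spotter.place_of(p,k)[:1]],[onz(s,x["pixel"],.004).round(4) for x in spotter.place_of(s,k)[:1]])
E
```

```text
time: 29.85
tool_pos: [0.4124, 0.323, 0.1707]
ee_rot: [3.125, -0.007, 1.563]
wrist_force: [-0.3, 0.3, -0.3]
width: 0.0609
t 29.85 pos [0.4124 0.323  0.1707] rpy [ 3.125 -0.007  1.563] j [ 0.56  0.03  1.53 -0.    1.57  0.57] F [-0.3  0.3 -0.3] w 0.0609
 shift units [-0.02 -0.15  5.77]
 turn units [ 0.196 -0.08  -0.078]
basket_white [(array([268.2, 202.4]), 0.29, array([0.4087, 0.3255, 0.004 ]))] [array([0.4121, 0.3378, 0.004 ])]
module [(array([267.6, 201.6]), 0.61, array([0.4081, 0.3264, 0.004 ]))] [array([0.4092, 0.3248, 0.004 ])]
```

View pics/w17.png

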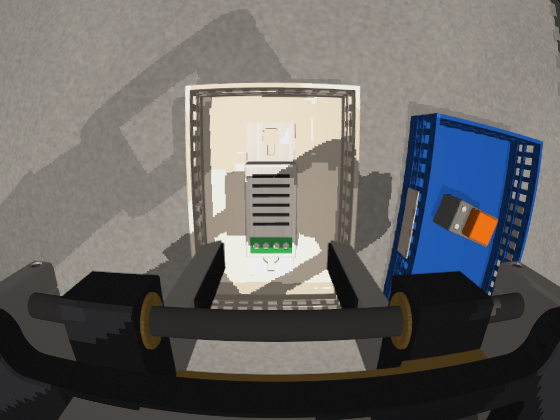

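View pics/s17.png

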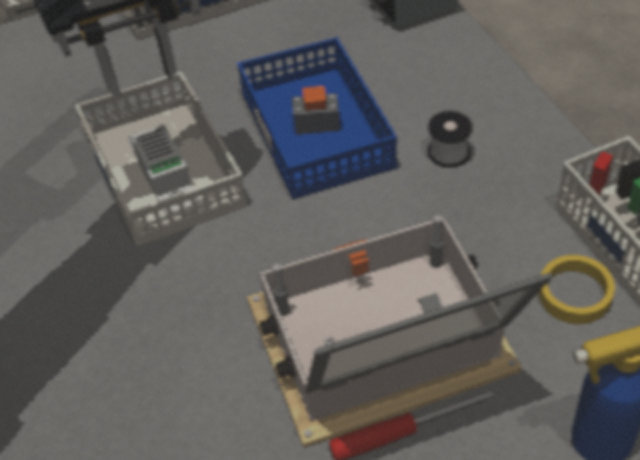

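The module lies flat near the middle of the white basket. The cover is still open, the bystanders look unmoved, and the gripper is clear.

```bash
python3 -c "
from bench import robot
print(robot.close_job())"
```

```text
the job is handed in; nothing more can be done
None
```

I finished every step and handed the job in at about 30 s; no verdict was reported. The power module lies in the white basket with the cover left open.

- **Tab and cover:** I pressed the tab with the closed fingers (about 18 N, so fully in) and the cover sprang ajar, to roughly 0.13–0.15 rad in the side picture. I then swung it from below to its stop. The fingertip reached 111° (about 1.94 rad) with about 34 N against the stop, and the cover stayed open in every later picture.
- **Module:** I gripped it across the case and slid it about 13.5 mm, until the near screw head stood inside its wide opening, judged from the wrist picture. It lifted free without catching, and I turned it about 84° in the air to fit the basket. I lowered it until the wrist felt the floor, then let go.

**Last checks:** The wrist and side pictures show the module flat and within about 5 mm of the middle of the white basket. The cover is past upright, and the relay, reel, tape, screwdriver and bottle look unmoved. The carton and meter were outside the final side crop, but nothing came near them. The wrist force is about zero and the gripper is clear.

**What disagreed:**
- The first pose estimate of the enclosure was about 3 mm off; the wrist pictures corrected it.
- In the last check, the network's low-scoring positions for the basket (0.29 in the wrist picture) differed by about 12 mm between the two cameras. I went by the fitted basket rim, which the wrist picture confirmed.

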